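# Seat the bearing housing in the drilling fixture

## Task

Get the aluminium bearing housing ready for drilling: on the fixture plate, push it gently back until its long side is flush against the long fence, then slide it along the fence until its end is up against the end stop, and leave it resting against both. Only push it with the fingertips or the outside of the fingers - do not grip or lift it - and leave everything else on the plate and the bench where it is.

Things in the scene. Friction and masses are not known exactly. Their poses are not given: they have to be found in the camera images.
- fixture: the fixed steel drilling fixture: a flat dark plate, 200 mm (its x) by 400 mm (its y), 12 mm thick, with a long bright steel fence along its far edge. Origin: centre of the plate's underside, on the bench; +x points to the fence, away from the robot, y along the fence, z up. The fence runs the plate's whole length, its face is at x = +80 mm, it is 20 mm thick and 30 mm tall above the plate
- end_stop: the fixed steel end stop, a block standing on the plate close to the fence near one end of the plate: at the left (+y) or at the right (-y) end, differing from run to run. 60 mm (its x) by 20 mm (its y, along the fence), 30 mm tall; origin at the centre of its underside, axes as the fixture's. The face to push up to is the one that looks to the middle of the plate, 10 mm from the origin
- housing: the workpiece, an aluminium bearing housing lying loose on the plate, near its middle, about 0.3 kg: a rectangular foot 50 mm (its x) by 80 mm (its y), 25 mm tall, with a round boss 36 mm across and 15 mm tall on top (40 mm in all). Origin at the centre of its underside, z up; at the start its y axis is within 0.4 rad of the fence's direction. A push of a few newtons slides it
- plug: a plain round steel plug, 30 mm across and 40 mm tall, standing on the plate near the end away from the end stop; origin at the centre of its underside. Leave it alone
- nut: a large steel hexagon nut, 28 mm across flats and 16 mm tall, lying on the plate near its edge towards the robot; origin at the centre of its underside. Leave it alone
- offcut: a plain flat aluminium offcut, 50 x 90 x 25 mm, with no boss, on the bench left of the fixture; origin at the centre of its underside. Leave it alone
- hammer: a hammer of about 0.3 m lying on the bench to the right; origin at its underside. Leave it alone
- square: an engineer's try square lying flat, stock 100 x 18 x 18 mm with a 130 mm steel blade, on the bench to the right; origin under the stock's centre. Leave it alone
- tin: a closed grey tin, 66 mm across and 75 mm tall, standing on the bench to the left; origin at the centre of its underside. Leave it alone
Mind the look-alikes: they are no part of the job. What is shaped like the housing but green or turquoise is not meant.

How it is judged:
On the way, in this order (a step that is already met when the one before it is completed fails the run):
1. the housing lies flush against the long fence (x of housing in the frame of fixture above 0.0525 m and angle between the y axis of housing and the y axis of fixture, either way round below 0.04 rad), for 0.1 s.
2. the housing, still flush with the fence, is up against the end stop (all of step 1 and y of housing in the frame of end_stop between -0.0525 and 0.0525 m), for 0.1 s.
At the end, for the whole second after the job is handed in: The housing rests flat on the plate with its long side within 2.5 mm of the fence and parallel to it within 0.04 rad, and its end within 2.5 mm of the end stop, at rest (all of step 2 and linear speed of housing below 0.01 m/s and height (world z) of housing below 0.015 m and angle between housing's own z axis and vertical below 0.05 rad); the robot touches nothing.
It fails at once if the housing is lifted off the plate or tipped (height (world z) of housing above 0.018 m or angle between housing's own z axis and vertical above 0.15 rad).
It fails at once if the housing is gripped or pushed hard: the fingers bear on it with more than 38 N in all (contact force between the fingers and housing above 38 N).
It fails at once if another thing on the plate or bench is moved more than 15 mm (distance of any of plug, nut, offcut, hammer, square, tin from where it was at the start of the episode above 0.015 m).
It also fails if it takes over 45 s, if anything falls off the work surface, if the arm or the gripper's body presses on something with over 40 N, if the wrist force passes 120 N, or if a joint passes its speed limit or range.

## Robot

A 6-joint arm with a two-finger parallel gripper is mounted at the origin on the work surface. World frame = base frame: x ahead of the robot, y to its left, z up, the work surface at z = 0. Lengths are in m, angles in rad, forces in N, time in s.
With the tool pointing down it reaches from about 0.225 to 0.725 m from the base axis. Payload 3.1 kg.
Tool frame: the origin (TCP) lies where the fingers leave the gripper's body, on its centre line; the fingertips stand 73 mm ahead of it and the grasp point (between the pads) lies 54 mm ahead of it (bot.tip_extent is the z of the fingertips in the tool frame, in m); z points along the fingers, y is the direction in which the jaws open and shut (so a half turn about z gives the same grasp; the last joint's range is limited). The gripper opens to 85 mm and grips with 20 to 120 N. Pads are 22 mm wide; open, the fingers measure 114 mm over their backs; the gripper's body (76 mm by 85 mm) begins 54 mm behind the grasp point. The pads swing forward as they close: fully open they stand 13 mm farther back than shut.
Start: joints at [-1.24, 0.048, 0.099, 1.622, 0, 1.443], TCP at [0.232, -0.471, 0.304] pointing down, gripper open.
Joint ranges: [-2.91, 2.91], [-0.99, 1.94], [-1.21, 1.42], [-2.12, 2.29], [-1.49, 1.47], [-3.14, 3.14]. Speed limits (rad/s): [2.79, 2.79, 3.14, 3.14, 3.14, 3.14].

## Interface

Orientations are given as a 3x3 rotation matrix whose columns are the frame's x, y, z axes.
In Python, from bench import bot gives the robot as it stands.
- The arm moves only by the shell command python3 -m jog 'ROWS'. ROWS is a JSON object of lists of equal length, an entry for each row: "claw": the closure in counts, from 0 (fully open) to 255 (shut); "travel": the shift along the tool's x, y, z in m, a list of three; "rotation": the turn, a rotation vector about the tool's x, y, z in rad, a list of three. A call has exactly 5 rows; each row shifts and turns the commanded pose from where the row before left it, along the tool's axes as they then stand; what a row does not reach is not made up. A row lasts 1/10 s, in which the tool goes at most 50 mm and 8.59 degrees, less where a joint would pass 70% of its speed; a pose out of reach is approached as far as the arm can. A call is refused whole if a number of a shift passes 0.05 or a number of a turn 0.15, either way. A call with a gripper value outside its range is refused whole. The fingers move at their own pace and stop on an object; the grip force is fixed at half the most. Time passes only in rows, so rows that do not move let the fingers close, or fill a call up. It gives the time, the measured TCP pose, the force and the opening at its end, in the units of the state.
- bot.get_obs(): the state, without advancing time (a new reading comes with each control period).
- bot.snapshot(name): name is "side" or "top" or "wrist"; returns a dict with "img" (384x512x3 uint8, red, green, blue), "fov_y" (degrees; the focal length in pixels is half the picture's height over the tangent of half this angle, whatever the lens; pixels are square), "cx", "cy" (the principal point, pixels), "R" (3x3) and "t" (3): a world point X has camera coordinates R X + t; the wrist camera has in their place "hand_eye" (4x4, takes a point from camera to tool coordinates, whose origin is the TCP and whose axes are the flange's). Camera axes: x right, y down, z forward; pixel columns grow to the right and rows downward; lengths in m; the calibration is good to about 2 mm. A picture is of the moment at which its call begins: read the wrist's pose just before it. There is no depth.
- bot.hand_in(): hands the job in, once; it reports no verdict.
The state is a dict: "time_s": time; "q": joint angles; "joint_vel": joint speeds; "effort": joint torques, N m; "eef_pos": TCP position; "orientation": TCP orientation; "wrist_force": force on the tool from outside, world axes, zero at the start; "moment": the same for the moment, N m; "grip_width": opening from 0.0 (shut) to 1.0 (fully open).
Only numpy, scipy, OpenCV 4.12 (cv2) and the standard library are available. Lean on these libraries where they do the work, as an engineer would, in place of code of your own. Each camera call takes 0.05 s, during which the arm holds its last target.

## Working session

There is one attempt and no reset: what is moved stays moved. The work goes in short steps, Python scripts to look and compute and a shell command to move; the robot and the scene stay as the last step left them, time stands still between calls to the robot, and variables do not carry over. Pictures are saved under pics/ and viewed, and the job is handed in when it is done.

```bash
mkdir -p pics; ls; python3 - <<'E'
from bench import bot
import cv2,numpy as np
np.set_printoptions(precision=4,suppress=True)
o=bot.get_obs();print(o['time_s'],o['eef_pos'],o['orientation'],o['wrist_force'],bot.tip_extent)
for n in['top','side']:
    s=bot.snapshot(n);cv2.imwrite(f'pics/{n}0.png',s['img'][:,:,::-1])
    print(n,s['fov_y'],s['cx'],s['cy'],s['R'],s['t'],[k for k in s])
E
```

```text
pics
0.0 [ 0.2323 -0.4703  0.3027] [[ 0.8966  0.4428 -0.0008]
 [ 0.4428 -0.8966  0.0022]
 [ 0.0003 -0.0023 -1.    ]] [-0.1656  0.8377 -0.4301] 0.0726
top 43.02146058513186 255.73316735119724 191.47545293804575 [[-0.0056 -0.9999  0.0094]
 [-0.9889  0.0041 -0.1485]
 [ 0.1485 -0.0101 -0.9889]] [-0.0222  0.5022  1.5358] ['img', 'fov_y', 'cx', 'cy', 'R', 't']
side 46.0720637413708 256.7964149070052 195.79423206662287 [[-0.95   -0.312   0.0118]
 [-0.2108  0.6129 -0.7615]
 [ 0.2303 -0.7259 -0.6481]] [0.4492 0.1493 1.0824] ['img', 'fov_y', 'cx', 'cy', 'R', 't']
```

View pics/top0.png

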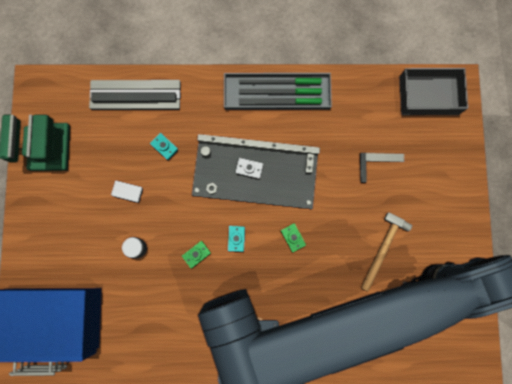

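View pics/side0.png

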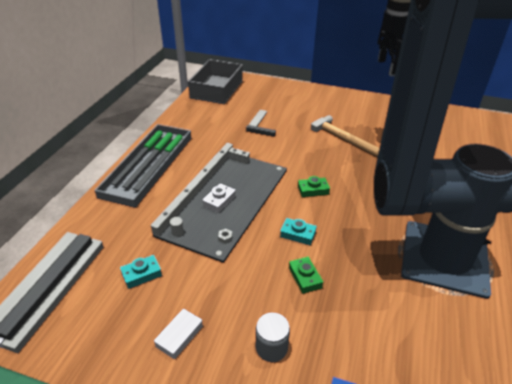

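The top view shows the dark plate around (256,172), with the fence along its upper edge and the end stop at (310,162), the right (-y) end. The plug is at (205,151) and the nut at (211,188).

Housing candidates:
- Bare aluminium with a boss, on the plate at (249,168).
- Green at (196,255) and (293,237), and turquoise at (236,238) and (164,146). All four are decoys.
- Plain offcut with no boss at (127,191).

Only (249,168) fits. I'll confirm it in an enlarged crop.

```bash
cat > h.py <<'E'
from bench import bot
import cv2,numpy as np
np.set_printoptions(precision=4,suppress=True)
def f(s): return s['img'].shape[0]/2/np.tan(np.radians(s['fov_y'])/2)
def pose(s):
    return np.array(s['R']),np.array(s['t'])
def cast(s,uv,z):
    R,t=pose(s);uv=np.atleast_2d(uv).astype(float)
    d=np.c_[(uv[:,0]-s['cx'])/f(s),(uv[:,1]-s['cy'])/f(s),np.ones(len(uv))]@R
    c=-R.T@t
    return c+d*((z-c[2])/d[:,2])[:,None]
def proj(s,X):
    R,t=pose(s);c=np.atleast_2d(X)@R.T+t
    return c[:,:2]/c[:,2:]*f(s)+[s['cx'],s['cy']]
def wrist():
    o=bot.get_obs();s=bot.snapshot('wrist');H=np.array(s['hand_eye']);T=np.eye(4);T[:3,:3]=o['orientation'];T[:3,3]=o['eef_pos']
    W=np.linalg.inv(T@H);s=dict(s);s['R']=W[:3,:3];s['t']=W[:3,3];return s
E
python3 - <<'E'
from h import *
s=bot.snapshot('top');a=s['img'][120:220,180:335,::-1]
cv2.imwrite('pics/crop_top.png',cv2.resize(a,None,fx=5,fy=5,interpolation=cv2.INTER_CUBIC))
s=bot.snapshot('side');a=s['img'][135:265,140:300,::-1]
cv2.imwrite('pics/crop_side.png',cv2.resize(a,None,fx=4.5,fy=4.5,interpolation=cv2.INTER_CUBIC))
w=bot.snapshot('wrist');print({k:v for k,v in w.items() if k!='img'})
E
```

```text
{'fov_y': 66.40118727297154, 'cx': 257.7705395935144, 'cy': 194.14357080362905, 'hand_eye': array([[ 0.0004, -0.963 , -0.2696,  0.0683],
       [ 1.    ,  0.0001,  0.0009, -0.0001],
       [-0.0008, -0.2696,  0.963 , -0.0691],
       [ 0.    ,  0.    ,  0.    ,  1.    ]])}
```

View pics/crop_top.png

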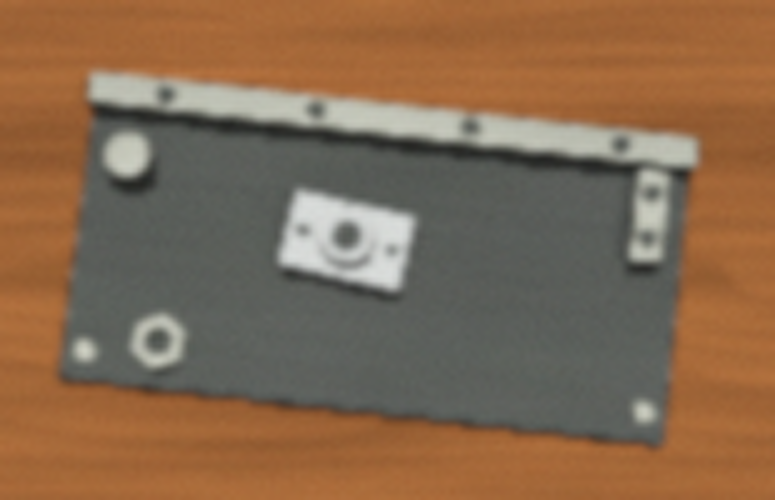

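View pics/crop_side.png

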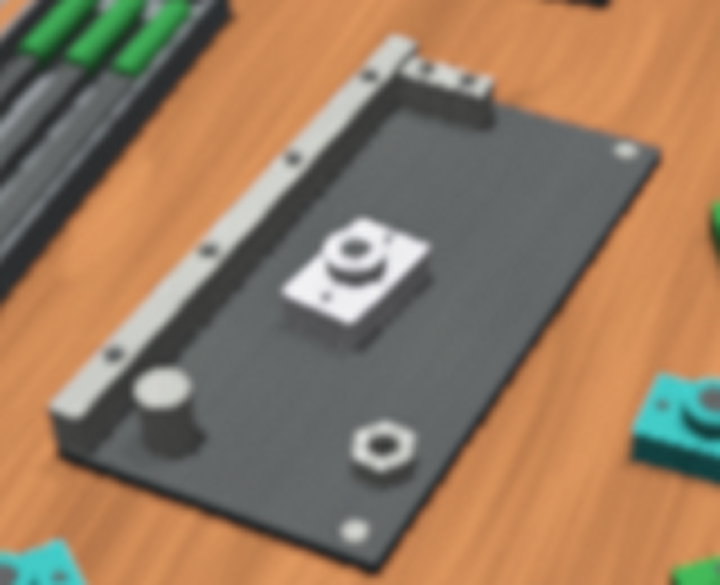

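The crops confirm it: the bare-aluminium block with boss is at crop (347,240) on the plate, top pixel (249,168). The end stop is at the right (-y). Now I'll measure.

```bash
python3 - <<'E'
from h import *
s=bot.snapshot('top');img=s['img'].astype(int)
hsv=cv2.cvtColor(s['img'],cv2.COLOR_RGB2HSV)
# plate: dark, grey
def C(p): p=np.array(p,float); return np.c_[180+(p[:,0]+.5)/5-.5,120+(p[:,1]+.5)/5-.5]
pl=cast(s,C([(62,378),(660,444)]),.012); print('near corners',pl, np.linalg.norm(pl[0]-pl[1]))
ft=cast(s,C([(92,72),(700,135),(697,167),(88,104)]),.042);print('fence top back L,R, front R,L',ft,np.linalg.norm(ft[0]-ft[1]))
m=((hsv[...,1]<40)&(hsv[...,2]>205)).astype(np.uint8); m[:150]=0
n,l,st,c=cv2.connectedComponentsWithStats(m)
for i in range(1,n):
    if st[i,4]>60 : print(st[i],c[i])
hm=np.zeros_like(m); hm[155:182,230:268]=m[155:182,230:268]
big=cv2.resize(hm*255,None,fx=4,fy=4)
ct=max(cv2.findContours(hm,cv2.RETR_EXTERNAL,cv2.CHAIN_APPROX_NONE)[0],key=cv2.contourArea)
X=cast(s,ct[:,0],.037)[:,:2]*1000
r=cv2.minAreaRect(X.astype(np.float32));print('housing rect mm',r)
y=pl[0]-pl[1];print('fence dir angle deg (from +y)',np.degrees(np.arctan2(-y[0],y[1])))
y=ft[0]-ft[1];print(np.degrees(np.arctan2(-y[0],y[1])))
print('stop top corners',cast(s,C([(637,170),(670,170),(660,265),(628,262)]),.042))
print('plug top',cast(s,C([(128,155)]),.052),'nut top',cast(s,C([(158,341)]),.028))
print('house corners',cast(s,C([(298,190),(415,213),(402,292),(279,265)]),.037))
E
```

```text
near corners [[ 0.4945  0.1839  0.012 ]
 [ 0.4492 -0.2073  0.012 ]] 0.39376847221632144
fence top back L,R, front R,L [[ 0.6926  0.1634  0.042 ]
 [ 0.649  -0.2343  0.042 ]
 [ 0.6276 -0.2318  0.042 ]
 [ 0.671   0.1658  0.042 ]] 0.40008765435541144
[237 160  24  13 116] [247.1207 165.2586]
[113 182  27  18 321] [125.9969 190.7819]
[123 239  17  17 231] [131.29  247.039]
housing rect mm ((581.0507202148438, -2.314220428466797), (70.55441284179688, 41.7237548828125), 76.54015350341797)
fence dir angle deg (from +y) -6.59852329987214
-6.258139127268829
stop top corners [[ 0.6257 -0.1925  0.042 ]
 [ 0.6256 -0.2141  0.042 ]
 [ 0.5626 -0.2061  0.042 ]
 [ 0.5647 -0.1854  0.042 ]]
plug top [[0.6344 0.1384 0.052 ]] nut top [[0.5162 0.12   0.028 ]]
house corners [[ 0.6142  0.0287  0.037 ]
 [ 0.5986 -0.0476  0.037 ]
 [ 0.5464 -0.0387  0.037 ]
 [ 0.5645  0.0411  0.037 ]]
```

The measurements agree with the given sizes: the fence comes out at 400 mm, and the near-corner midpoint matches to 2 mm. Fixture yaw is about -6.3°, with its centre near (0.571,-0.0245). The housing sits at fixture (0.007, 0.021) and about -6° relative to the fence. First I'll turn the tool so its x axis faces the fence.

```bash
python3 -m jog '{"claw":[120,120,120,120,120],"travel":[[0,0,0],[0,0,0],[0,0,0],[0,0,0],[0,0,0]],"rotation":[[0,0,0.142],[0,0,0.142],[0,0,0.142],[0,0,0.142],[0,0,0]]}'
python3 -m jog '{"claw":[120,120,120,120,120],"travel":[[0.02,-0.043,0],[0.02,-0.043,0],[0.02,-0.043,0],[0.02,-0.043,0],[0.02,-0.043,0]],"rotation":[[0,0,0],[0,0,0],[0,0,0],[0,0,0],[0,0,0]]}'
python3 -m jog '{"claw":[120,120,120,120,120],"travel":[[0.02,-0.043,0],[0.02,-0.043,0],[0.02,-0.043,0],[0.02,-0.043,0],[0,0,0]],"rotation":[[0,0,0],[0,0,0],[0,0,0],[0,0,0],[0,0,0]]}'
python3 - <<'E'
from h import *
o=bot.get_obs();print(o['time_s'],o['eef_pos'],o['orientation'],o['wrist_force'],o['grip_width'],o['q'],bot.tip_extent)
s=wrist();cv2.imwrite('pics/w1.png',s['img'][:,:,::-1])
E
```

```text
time_s: 0.8
eef_pos: [0.2325, -0.4707, 0.3038]
orientation: [[0.994, -0.109, -0.0], [-0.109, -0.994, 0.0], [-0.0, -0.0, -1.0]]
wrist_force: [0.1, 0.1, 0.7]
grip_width: 0.527
time_s: 1.3
eef_pos: [0.3559, -0.2663, 0.304]
orientation: [[0.994, -0.106, 0.001], [-0.106, -0.994, -0.0], [0.001, 0.0, -1.0]]
wrist_force: [0.8, 0.1, -0.3]
grip_width: 0.529
time_s: 1.8
eef_pos: [0.4554, -0.1009, 0.3038]
orientation: [[0.995, -0.097, 0.001], [-0.097, -0.995, 0.002], [0.001, -0.002, -1.0]]
wrist_force: [0.1, -0.9, -0.8]
grip_width: 0.535
1.8 [ 0.4554 -0.1009  0.3038] [[ 0.9952 -0.0974  0.0012]
 [-0.0974 -0.9952  0.0022]
 [ 0.001  -0.0023 -1.    ]] [ 0.0931 -0.928  -0.8234] 0.5345183163152508 [-0.3633 -0.1044 -0.0501  1.6248  0.0025  2.8758] 0.0726
```

View pics/w1.png

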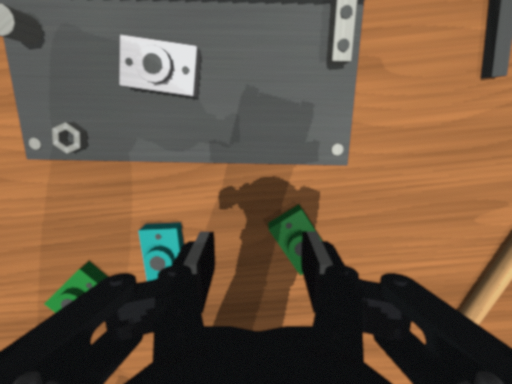

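The wrist picture shows the housing at (158,65), the stop at (344,30) and the nut at (66,137). Joint 6 is at 2.88 and would pass its limit at the target, so I'll make a half turn the other way.

```bash

python3 -m jog '{"claw":[120,120,120,120,120],"travel":[[0,0,0],[0,0,0],[0,0,0],[0,0,0],[0,0,0]],"rotation":[[0,0,-0.149],[0,0,-0.149],[0,0,-0.149],[0,0,-0.149],[0,0,-0.149]]}' >/dev/null
python3 -m jog '{"claw":[120,120,120,120,120],"travel":[[0,0,0],[0,0,0],[0,0,0],[0,0,0],[0,0,0]],"rotation":[[0,0,-0.149],[0,0,-0.149],[0,0,-0.149],[0,0,-0.149],[0,0,-0.149]]}' >/dev/null
python3 -m jog '{"claw":[120,120,120,120,120],"travel":[[0,0,0],[0,0,0],[0,0,0],[0,0,0],[0,0,0]],"rotation":[[0,0,-0.149],[0,0,-0.149],[0,0,-0.149],[0,0,-0.149],[0,0,-0.149]]}' >/dev/null
python3 -m jog '{"claw":[120,120,120,120,120],"travel":[[0,0,0],[0,0,0],[0,0,0],[0,0,0],[0,0,0]],"rotation":[[0,0,-0.149],[0,0,-0.149],[0,0,-0.149],[0,0,-0.149],[0,0,-0.149]]}' >/dev/null
python3 -m jog '{"claw":[120,120,120,120,120],"travel":[[0,0,0],[0,0,0],[0,0,0],[0,0,0],[0,0,0]],"rotation":[[0,0,-0.149],[0,0,0],[0,0,0],[0,0,0],[0,0,0]]}'
python3 - <<'E'
from h import *
o=bot.get_obs();print(o['time_s'],o['eef_pos'],o['orientation'],o['wrist_force'],o['q'])
R=o['orientation'];print('yaw of -toolx',np.degrees(np.arctan2(-R[1][0],-R[0][0])))
d=np.array([.519,.002,.2])-o['eef_pos'];print('delta in tool',np.array(R).T@d)
E
```

```text
time_s: 4.35
eef_pos: [0.4535, -0.1059, 0.3039]
orientation: [[-0.992, 0.123, -0.0], [0.123, 0.992, -0.0], [0.0, -0.0, -1.0]]
wrist_force: [0.0, -0.2, 0.0]
grip_width: 0.532
4.35 [ 0.4535 -0.1059  0.3039] [[-0.9924  0.1229 -0.    ]
 [ 0.1229  0.9924 -0.0001]
 [ 0.     -0.0001 -1.    ]] [ 0.0408 -0.2009  0.0009] [-0.3736 -0.1059 -0.0512  1.6255 -0.0001 -0.2504]
yaw of -toolx -7.0580612547820785
delta in tool [-0.0518  0.1151  0.1039]
```

```bash

python3 -m jog '{"claw":[120,120,120,120,120],"travel":[[-0.01,0.03,0],[-0.01,0.03,0],[-0.01,0.03,0],[-0.01,0.025,0],[0,0,0]],"rotation":[[0,0,0],[0,0,0],[0,0,0],[0,0,0],[0,0,0]]}'
python3 - <<'E'
from h import *
s=wrist();cv2.imwrite('pics/w2.png',s['img'][:,:,::-1])
cv2.imwrite('pics/w2b.png',cv2.resize(s['img'][:,:,::-1],(800,600),interpolation=cv2.INTER_CUBIC))
import pickle;pickle.dump(s,open('w2.pkl','wb'))
E
```

```text
time_s: 4.85
eef_pos: [0.5082, 0.0061, 0.3036]
orientation: [[-0.993, 0.118, 0.0], [0.118, 0.993, 0.001], [-0.0, 0.001, -1.0]]
wrist_force: [0.4, 0.1, -0.2]
grip_width: 0.535
```

View pics/w2b.png

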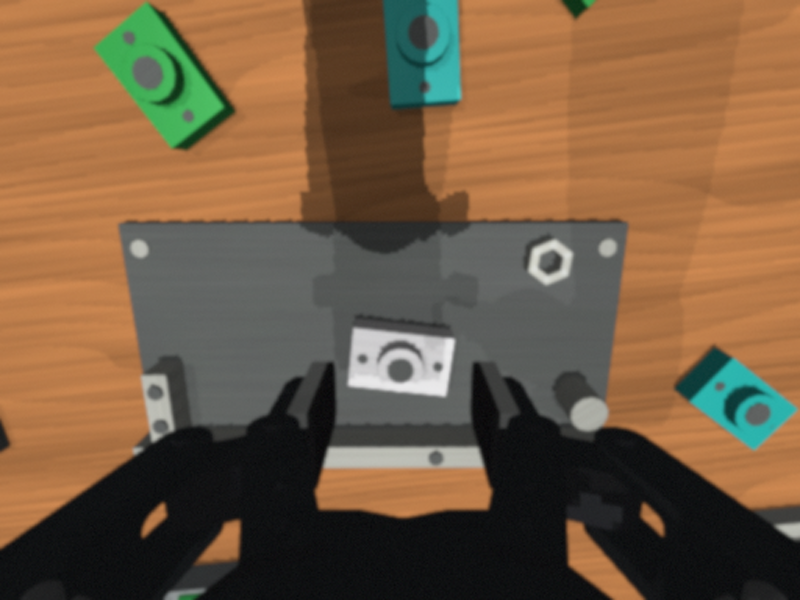

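The wrist picture (enlarged) shows the housing top at (354,327), (455,338), (447,396) and (348,387), and the plate's near edge from (121,223) to (627,221). The fence is at the bottom and the stop top at (158,405).

```bash

python3 - <<'E'
from h import *
import pickle;s=pickle.load(open('w2.pkl','rb'))
g=512/800
def c(p,z): return cast(s,(np.array(p,float)+.5)*g-.5,z)
a=c([(121,223),(627,221)],.012);print('near corners',a,np.linalg.norm(a[1]-a[0]),np.degrees(np.arctan2(-(a[1]-a[0])[0],(a[1]-a[0])[1])))
f_=c([(328,448),(476,448),(326,467),(482,467)],.042);print('fence top',f_)
h=c([(354,327),(455,338),(447,396),(348,387)],.037);print('housing',h,h.mean(0),np.linalg.norm(h[1]-h[0]),np.linalg.norm(h[2]-h[1]))
print('stop face top',c([(167,375),(177,430)],.042),'plug',c([(589,413)],.052),'nut',c([(550,261)],.028))
y=a[1]-a[0];y/=np.linalg.norm(y);x=np.array([y[1],-y[0],0]);m=a.mean(0)
for n,P in [('house',h),('fence',f_),('stop',c([(167,375),(177,430)],.042)),('plug',c([(589,413)],.052)),('nut',c([(550,261)],.028))]:
  print(n,np.c_[(P-m)@x-.1,(P-m)@y])
o=bot.get_obs();R=np.array(o['orientation']);print(np.degrees(np.arctan2(-R[1][0],-R[0][0])),o['eef_pos'])
E
```

```text
near corners [[ 0.4501 -0.208   0.012 ]
 [ 0.4949  0.1832  0.012 ]] 0.39373896830134125 -6.534998377684722
fence top [[ 0.6473 -0.0723  0.042 ]
 [ 0.6616  0.0484  0.042 ]
 [ 0.6649 -0.0768  0.042 ]
 [ 0.6801  0.052   0.042 ]]
housing [[ 0.5478 -0.0365  0.037 ]
 [ 0.566   0.04    0.037 ]
 [ 0.6146  0.0293  0.037 ]
 [ 0.5974 -0.0487  0.037 ]] [ 0.5814 -0.004   0.037 ] 0.07867619887291004 0.049789309675577965
stop face top [[ 0.5682 -0.1869  0.042 ]
 [ 0.6164 -0.1912  0.042 ]] plug [[0.6343 0.137  0.052 ]] nut [[0.5159 0.1179 0.028 ]]
house [[-0.0224 -0.0154]
 [-0.0131  0.0627]
 [ 0.0364  0.0576]
 [ 0.0282 -0.0219]]
fence [[ 0.0805 -0.0396]
 [ 0.081   0.0819]
 [ 0.0985 -0.0421]
 [ 0.099   0.0876]]
stop [[ 0.0149 -0.1625]
 [ 0.0634 -0.1613]]
plug [[0.0438 0.1668]]
nut [[-0.0717  0.1344]]
-6.839275004189818 [0.5076 0.0049 0.3036]
```

Both views agree to within 2 mm: fixture yaw is -6.45°, and the housing is at fixture (0.007, 0.021), turned -6.8°. Stop face at y = -0.162, plug at (0.044, 0.167), nut at (-0.072, 0.134). The tool is now at fixture (-0.067, 0.021), behind the housing, so I'll descend.

```bash

python3 -m jog '{"claw":[120,120,120,120,120],"travel":[[0,0,0.045],[0,0,0.045],[0,0,0.045],[0,0,0.045],[0,0,0.02]],"rotation":[[0,0,-0.006],[0,0,0],[0,0,0],[0,0,0],[0,0,0]]}'
python3 -m jog '{"claw":[120,120,120,120,120],"travel":[[0,0,0.01],[0,0,0],[0,0,0],[0,0,0],[0,0,0]],"rotation":[[0,0,0],[0,0,0],[0,0,0],[0,0,0],[0,0,0]]}'
python3 - <<'E'
from h import *
o=bot.get_obs();print(o['eef_pos'],o['wrist_force'],o['q'],o['time_s'])
s=bot.snapshot('side');a=s['img'][135:265,140:300,::-1]
cv2.imwrite('pics/s2.png',cv2.resize(a,None,fx=4.5,fy=4.5,interpolation=cv2.INTER_CUBIC))
E
```

```text
time_s: 5.4
eef_pos: [0.5036, 0.0031, 0.0989]
orientation: [[-0.993, 0.117, -0.008], [0.117, 0.993, 0.0], [0.008, -0.001, -1.0]]
wrist_force: [-0.4, 0.4, 0.1]
grip_width: 0.529
time_s: 5.9
eef_pos: [0.5087, 0.0034, 0.0959]
orientation: [[-0.993, 0.116, 0.004], [0.116, 0.993, -0.001], [-0.004, -0.0, -1.0]]
wrist_force: [0.1, -0.3, 1.4]
grip_width: 0.535
[0.5087 0.0034 0.0959] [ 0.0674 -0.2931  1.3751] [-0.1252  0.0628 -0.3034  1.2009 -0.0001 -0.0093] 5.9
```

View pics/s2.png

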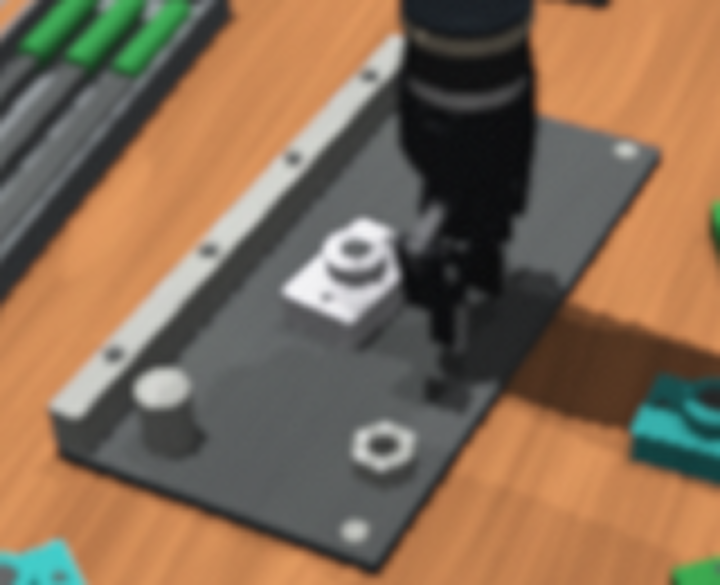

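```bash

python3 -m jog '{"claw":[120,120,120,120,120],"travel":[[0,0,0.008],[-0.008,0,0],[-0.008,0,0],[-0.004,0,0],[-0.004,0,0]],"rotation":[[0,0,0],[0,0,0],[0,0,0],[0,0,0],[0,0,0]]}'
python3 -m jog '{"claw":[120,120,120,120,120],"travel":[[-0.004,0,0],[-0.004,0,0],[-0.004,0,0],[-0.004,0,0],[-0.004,0,0]],"rotation":[[0,0,0],[0,0,0],[0,0,0],[0,0,0],[0,0,0]]}'
python3 - <<'E'
from h import *
s=bot.snapshot('side');a=s['img'][135:265,140:300,::-1]
cv2.imwrite('pics/s3.png',cv2.resize(a,None,fx=4.5,fy=4.5,interpolation=cv2.INTER_CUBIC))
s=wrist();cv2.imwrite('pics/w3.png',s['img'][:,:,::-1])
E
```

```text
time_s: 6.45
eef_pos: [0.5318, 0.0008, 0.0859]
orientation: [[-0.993, 0.116, 0.0], [0.116, 0.993, -0.0], [-0.0, -0.0, -1.0]]
wrist_force: [-0.3, -0.4, 0.3]
grip_width: 0.527
time_s: 6.95
eef_pos: [0.5504, -0.0018, 0.0857]
orientation: [[-0.993, 0.116, -0.002], [0.116, 0.993, -0.001], [0.002, -0.001, -1.0]]
wrist_force: [-4.0, -1.5, 1.6]
grip_width: 0.529
```

View pics/s3.png

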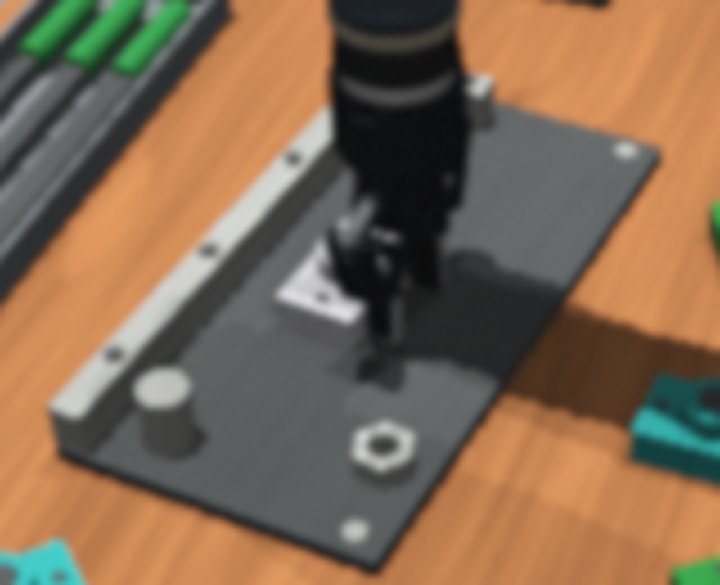

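View pics/w3.png

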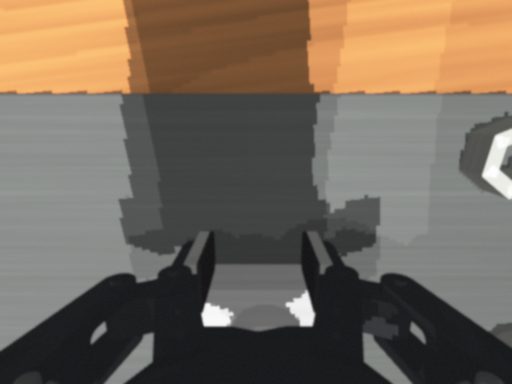

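The side view shows the fingers in contact with the housing's near side at (370,320) in the crop. The wrist view shows that side, row 263, parallel to the tool. Wrist force is about 4 N. About 43 mm remain to the fence.

```bash

python3 -m jog '{"claw":[120,120,120,120,120],"travel":[[-0.004,0,0],[-0.004,0,0],[-0.004,0,0],[-0.004,0,0],[-0.004,0,0]],"rotation":[[0,0,0],[0,0,0],[0,0,0],[0,0,0],[0,0,0]]}'
python3 -m jog '{"claw":[120,120,120,120,120],"travel":[[-0.004,0,0],[-0.004,0,0],[-0.003,0,0],[-0.002,0,0],[0,0,0]],"rotation":[[0,0,0],[0,0,0],[0,0,0],[0,0,0],[0,0,0]]}'
python3 - <<'E'
from h import *
s=bot.snapshot('side');a=s['img'][135:265,140:300,::-1]
cv2.imwrite('pics/s4.png',cv2.resize(a,None,fx=4.5,fy=4.5,interpolation=cv2.INTER_CUBIC))
s=bot.snapshot('top');a=s['img'][120:220,180:335,::-1]
cv2.imwrite('pics/t4.png',cv2.resize(a,None,fx=5,fy=5,interpolation=cv2.INTER_CUBIC))
E
```

```text
time_s: 7.55
eef_pos: [0.5711, -0.0036, 0.0857]
orientation: [[-0.993, 0.115, -0.0], [0.115, 0.993, 0.0], [0.0, 0.0, -1.0]]
wrist_force: [-2.4, 0.5, 0.4]
grip_width: 0.533
time_s: 8.05
eef_pos: [0.5844, -0.0054, 0.0859]
orientation: [[-0.993, 0.116, 0.001], [0.116, 0.993, -0.0], [-0.001, -0.0, -1.0]]
wrist_force: [0.4, 1.2, -0.5]
grip_width: 0.53
```

View pics/s4.png

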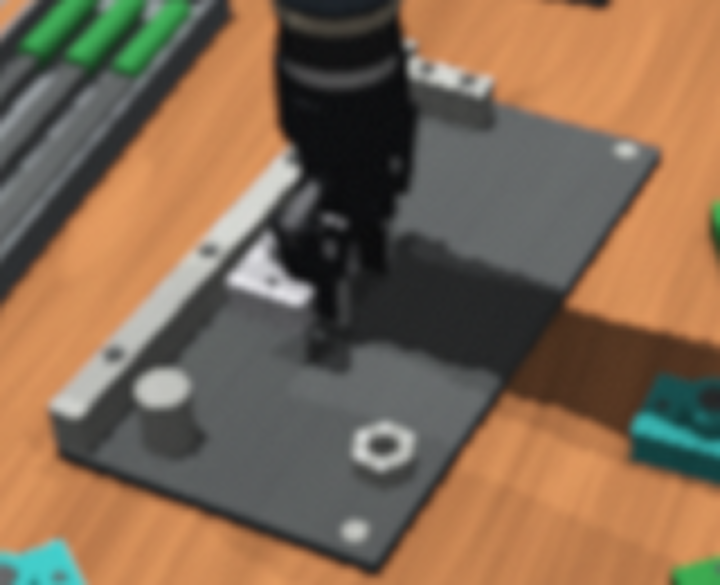

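View pics/t4.png

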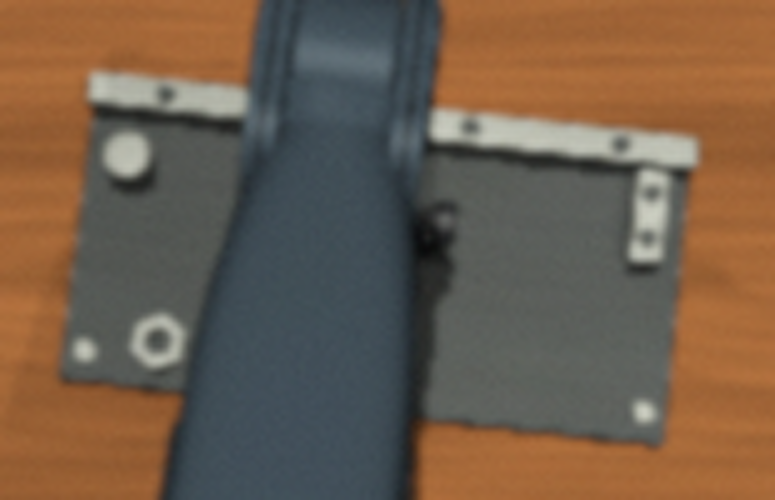

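The side view shows the housing close to the fence (top at crop (270,275)), and the arm hides it from above. By the tool's position about 8 mm remain, so I'll go on in small steps and watch the force.

```bash

python3 -m jog '{"claw":[120,120,120,120,120],"travel":[[-0.002,0,0],[-0.002,0,0],[-0.002,0,0],[0,0,0],[0,0,0]],"rotation":[[0,0,0],[0,0,0],[0,0,0],[0,0,0],[0,0,0]]}'
python3 -m jog '{"claw":[120,120,120,120,120],"travel":[[-0.001,0,0],[0,0,0],[0,0,0],[0,0,0],[0,0,0]],"rotation":[[0,0,0],[0,0,0],[0,0,0],[0,0,0],[0,0,0]]}'

```

```text
time_s: 8.65
eef_pos: [0.59, -0.0059, 0.0861]
orientation: [[-0.993, 0.116, 0.001], [0.116, 0.993, -0.0], [-0.001, 0.0, -1.0]]
wrist_force: [-2.7, 0.9, 1.7]
grip_width: 0.528
time_s: 9.15
eef_pos: [0.5903, -0.006, 0.0861]
orientation: [[-0.993, 0.115, -0.001], [0.115, 0.993, 0.0], [0.001, 0.0, -1.0]]
wrist_force: [-4.1, 0.5, 4.7]
grip_width: 0.532
```

```bash

python3 -m jog '{"claw":[120,120,120,120,120],"travel":[[-0.001,0,0],[0,0,0],[0,0,0],[0,0,0],[0,0,0]],"rotation":[[0,0,0],[0,0,0],[0,0,0],[0,0,0],[0,0,0]]}'
python3 -m jog '{"claw":[120,120,120,120,120],"travel":[[-0.001,0,0],[0,0,0],[0,0,0],[0,0,0],[0,0,0]],"rotation":[[0,0,0],[0,0,0],[0,0,0],[0,0,0],[0,0,0]]}'
python3 - <<'E'
from h import *
print(bot.get_obs()['moment'])
s=bot.snapshot('side');a=s['img'][150:240,160:280,::-1]
cv2.imwrite('pics/s5.png',cv2.resize(a,None,fx=6,fy=6,interpolation=cv2.INTER_CUBIC))
E
```

```text
time_s: 9.65
eef_pos: [0.5915, -0.0061, 0.0861]
orientation: [[-0.993, 0.116, -0.0], [0.116, 0.993, 0.0], [0.0, 0.0, -1.0]]
wrist_force: [-5.4, 0.0, 4.0]
grip_width: 0.529
time_s: 10.15
eef_pos: [0.5925, -0.0062, 0.0861]
orientation: [[-0.993, 0.115, -0.0], [0.115, 0.993, 0.0], [0.0, 0.0, -1.0]]
wrist_force: [-5.1, 1.2, 4.3]
grip_width: 0.528
[ 0.1689  0.9888 -0.0284]
```

View pics/s5.png

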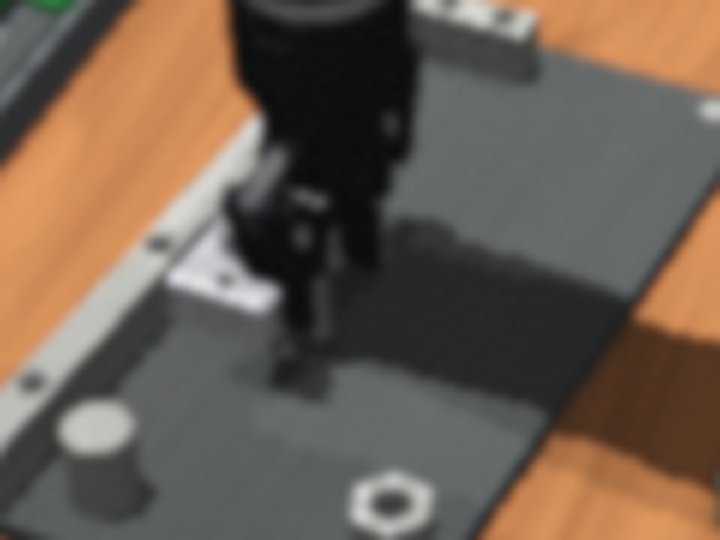

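The tool still follows at a steady 5 N of sliding friction, and the side view shows the housing's top edge (165,280) practically at the fence. A few more 1 mm steps until the force rises.

```bash

python3 -m jog '{"claw":[120,120,120,120,120],"travel":[[-0.001,0,0],[0,0,0],[0,0,0],[0,0,0],[0,0,0]],"rotation":[[0,0,0],[0,0,0],[0,0,0],[0,0,0],[0,0,0]]}'
python3 -m jog '{"claw":[120,120,120,120,120],"travel":[[-0.001,0,0],[0,0,0],[0,0,0],[0,0,0],[0,0,0]],"rotation":[[0,0,0],[0,0,0],[0,0,0],[0,0,0],[0,0,0]]}'

```

```text
time_s: 10.7
eef_pos: [0.5933, -0.0063, 0.0861]
orientation: [[-0.993, 0.116, -0.001], [0.116, 0.993, 0.0], [0.001, 0.0, -1.0]]
wrist_force: [-5.5, 0.4, 4.2]
grip_width: 0.53
time_s: 11.2
eef_pos: [0.5935, -0.0063, 0.086]
orientation: [[-0.993, 0.116, -0.003], [0.116, 0.993, 0.0], [0.003, -0.0, -1.0]]
wrist_force: [-8.1, 0.4, 5.3]
grip_width: 0.53
```

```bash

python3 -m jog '{"claw":[120,120,120,120,120],"travel":[[-0.001,0,0],[0,0,0],[0,0,0],[0,0,0],[0,0,0]],"rotation":[[0,0,0],[0,0,0],[0,0,0],[0,0,0],[0,0,0]]}'
python3 -m jog '{"claw":[120,120,120,120,120],"travel":[[-0.001,0,0],[0,0,0],[0,0,0],[0,0,0],[0,0,0]],"rotation":[[0,0,0],[0,0,0],[0,0,0],[0,0,0],[0,0,0]]}'

```

```text
time_s: 11.7
eef_pos: [0.5936, -0.0063, 0.086]
orientation: [[-0.993, 0.115, -0.005], [0.115, 0.993, 0.0], [0.005, -0.0, -1.0]]
wrist_force: [-10.7, 1.3, 8.4]
grip_width: 0.532
time_s: 12.2
eef_pos: [0.5937, -0.0063, 0.086]
orientation: [[-0.993, 0.115, -0.007], [0.115, 0.993, 0.001], [0.007, -0.0, -1.0]]
wrist_force: [-12.1, 0.6, 10.0]
grip_width: 0.531
```

The tool has stopped and the force has risen to 12 N, so the housing is seated on the fence. The tool-to-fence offset also gives housing x ≈ 0.055. Now I'll back off, lift, close the fingers and go round to the left end.

```bash

python3 -m jog '{"claw":[120,120,120,120,120],"travel":[[0.004,0,0],[0.015,0,0],[0.015,0,0],[0,0,-0.035],[0,0,-0.04]],"rotation":[[0,0,0],[0,0,0],[0,0,0],[0,0,0],[0,0,0]]}'
python3 -m jog '{"claw":[255,255,255,255,255],"travel":[[0,0.025,0],[0,0.025,0],[-0.02,0.025,0],[-0.02,0,0],[0,0,0]],"rotation":[[0,0,0],[0,0,0],[0,0,0],[0,0,0],[0,0,0]]}'
python3 - <<'E'
from h import *
o=bot.get_obs();p=np.array(o['eef_pos'])[:2]-[.5719,-.0236];R=np.array(o['orientation'])
print(o['time_s'],o['eef_pos'],p@[.9937,-.1123],p@[.1123,.9937],np.degrees(np.arctan2(-R[1][0],-R[0][0])),o['wrist_force'])
s=wrist();cv2.imwrite('pics/w6.png',cv2.resize(s['img'][:,:,::-1],(800,600)))
import pickle;pickle.dump(s,open('w6.pkl','wb'))
s=bot.snapshot('side');a=s['img'][135:265,140:300,::-1]
cv2.imwrite('pics/s6.png',cv2.resize(a,None,fx=4.5,fy=4.5,interpolation=cv2.INTER_CUBIC))
E
```

```text
time_s: 12.7
eef_pos: [0.5614, -0.0027, 0.1583]
orientation: [[-0.993, 0.116, -0.004], [0.116, 0.993, 0.0], [0.004, 0.0, -1.0]]
wrist_force: [1.8, 0.0, 0.1]
grip_width: 0.531
time_s: 13.2
eef_pos: [0.6145, 0.0675, 0.1608]
orientation: [[-0.993, 0.115, 0.005], [0.115, 0.993, -0.0], [-0.005, 0.0, -1.0]]
wrist_force: [0.1, 0.3, -0.3]
grip_width: 0.001
13.2 [0.6145 0.0675 0.1608] 0.032060148077766006 0.09527207517333874 -6.589039028983613 [ 0.1049  0.3372 -0.261 ]
```

View pics/w6.png

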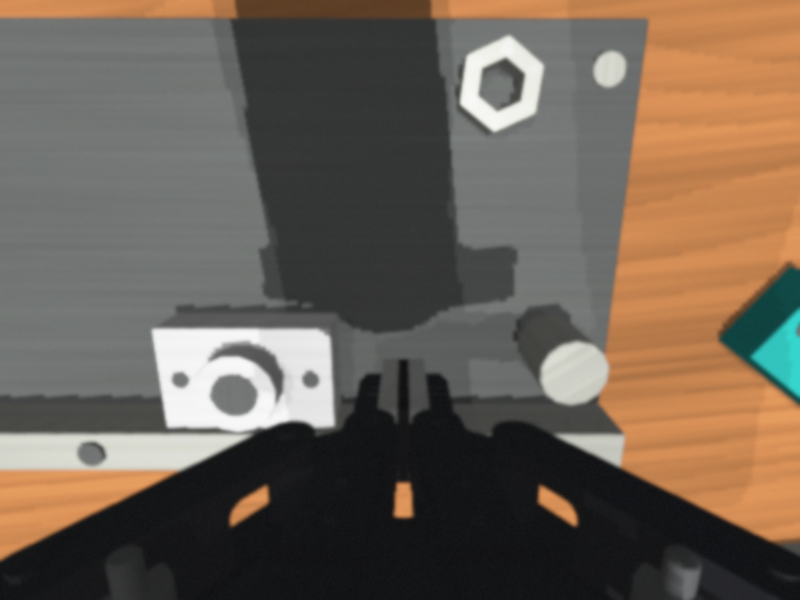

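View pics/s6.png

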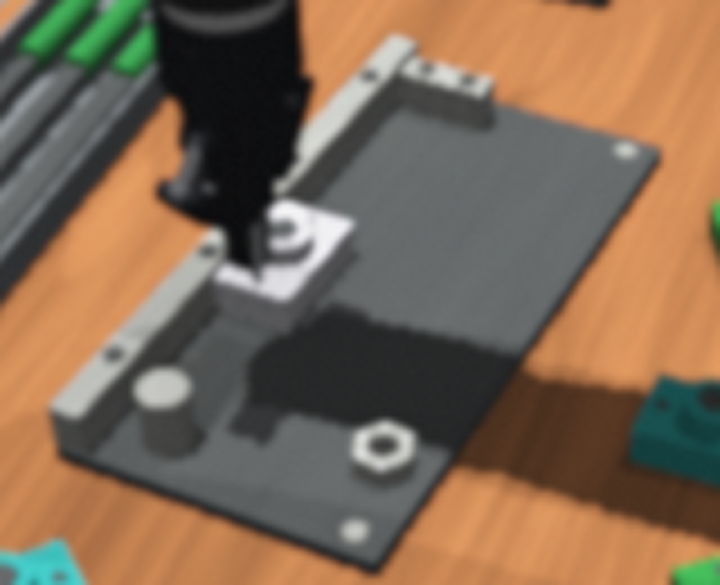

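The wrist view shows the housing top at (152,329), (331,329), (335,428) and (167,427), flush with the fence line (row 432). The side view agrees. The plug and nut are untouched.

```bash

python3 - <<'E'
from h import *
import pickle;s=pickle.load(open('w6.pkl','rb'))
g=512/800
def c(p,z):
    P=cast(s,(np.array(p,float)+.5)*g-.5,z)[:,:2]-[.5719,-.0236]
    return np.c_[P@[.9937,-.1123],P@[.1123,.9937]]
print('housing',c([(152,329),(331,329),(335,428),(167,427)],.037),c([(152,329),(331,329),(335,428),(167,427)],.037).mean(0))
print('fence',c([(5,433),(245,433)],.042))
print('plug',c([(574,373)],.052),'nut',c([(500,85)],.028), 'plate corner',c([(648,20)],.012))
E
```

```text
housing [[ 0.03   -0.0161]
 [ 0.0301  0.0633]
 [ 0.0797  0.063 ]
 [ 0.079  -0.0165]] [0.0547 0.0234]
fence [[ 0.079  -0.0891]
 [ 0.0792  0.0221]]
plug [[0.0447 0.1672]] nut [[-0.0704  0.1345]] plate corner [[-0.0979  0.1983]]
```

Housing is at fixture (0.0547, 0.0234), parallel and flush, with its left end at y = 0.063. Now I'll centre the closed fingers on that end and descend.

```bash

python3 -m jog '{"claw":[255,255,255,255,255],"travel":[[-0.012,0,0],[-0.01,0,0],[0,0,0.03],[0,0,0.02],[0,0,0]],"rotation":[[0,0,0],[0,0,0],[0,0,0],[0,0,0],[0,0,0]]}'
python3 - <<'E'
from h import *
o=bot.get_obs();p=np.array(o['eef_pos'])[:2]-[.5719,-.0236]
print(o['eef_pos'],p@[.9937,-.1123],p@[.1123,.9937],o['wrist_force'])
E
python3 -m jog '{"claw":[255,255,255,255,255],"travel":[[0,0,0.01],[0,0,0.01],[0,0,0],[0,0,0],[0,0,0]],"rotation":[[0,0,0],[0,0,0],[0,0,0],[0,0,0],[0,0,0]]}'
python3 - <<'E'
from h import *
o=bot.get_obs();p=np.array(o['eef_pos'])[:2]-[.5719,-.0236]
print(o['eef_pos'],p@[.9937,-.1123],p@[.1123,.9937],o['wrist_force'],o['time_s'])
s=wrist();cv2.imwrite('pics/w7.png',s['img'][:,:,::-1])
E
```

```text
time_s: 13.8
eef_pos: [0.6301, 0.064, 0.1068]
orientation: [[-0.993, 0.116, -0.007], [0.116, 0.993, 0.0], [0.007, -0.001, -1.0]]
wrist_force: [-1.3, 0.3, -0.0]
grip_width: -0.005
[0.6301 0.064  0.1068] 0.04799075598208969 0.09356868464145804 [-1.3172  0.3052 -0.0135]
time_s: 14.3
eef_pos: [0.6337, 0.0646, 0.0918]
orientation: [[-0.993, 0.115, 0.002], [0.115, 0.993, -0.0], [-0.002, 0.0, -1.0]]
wrist_force: [-0.3, -0.0, 0.2]
grip_width: -0.002
[0.6337 0.0646 0.0918] 0.05149211107228987 0.09453850846564422 [-0.3105 -0.049   0.1679] 14.3
```

View pics/w7.png

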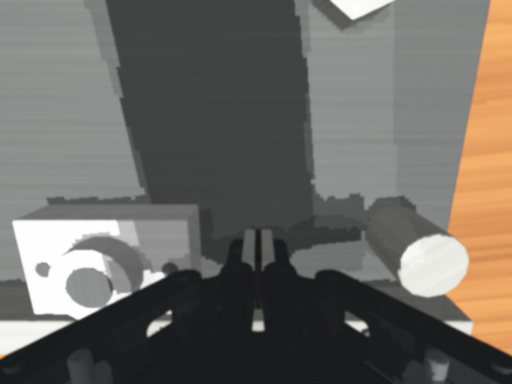

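The fingers (258,240) stand between the housing end and the plug with clear gaps. I'll check whether the gripper's flared links clear the boss.

```bash

python3 - <<'E'
from h import *
s=bot.snapshot('wrist');H=np.array(s['hand_eye']);f0=f(s)
for x0 in(.011,0.02):
  for u,v in [(246,232),(232,245),(195,270),(175,275),(130,297),(60,330),(0,358)]:
    d=H[:3,:3]@[(u-s['cx'])/f0,(v-s['cy'])/f0,1];k=(x0-H[0,3])/d[0];print((u,v),H[:3,3]+d*k)
E
```

```text
(246, 232) [ 0.011  -0.0058  0.0656]
(232, 245) [ 0.011  -0.0114  0.0509]
(195, 270) [ 0.011  -0.0235  0.0293]
(175, 275) [ 0.011  -0.03    0.0258]
(130, 297) [ 0.011  -0.0408  0.0126]
(60, 330) [ 0.011  -0.0537 -0.0022]
(0, 358) [ 0.011  -0.062  -0.0117]
(246, 232) [ 0.02   -0.0048  0.0444]
(232, 245) [ 0.02   -0.0096  0.032 ]
(195, 270) [ 0.02   -0.0197  0.0138]
(175, 275) [ 0.02   -0.0253  0.0108]
(130, 297) [ 0.02   -0.0344 -0.0003]
(60, 330) [ 0.02   -0.0452 -0.0128]
(0, 358) [ 0.02   -0.0522 -0.0207]
```

The links sit at least 10 mm above the boss over its whole width. Sliding along the fence now.

```bash

python3 -m jog '{"claw":[255,255,255,255,255],"travel":[[0,-0.005,0],[0,-0.005,0],[0,-0.004,0],[0,-0.004,0],[0,-0.004,0]],"rotation":[[0,0,0],[0,0,0],[0,0,0],[0,0,0],[0,0,0]]}'
python3 -m jog '{"claw":[255,255,255,255,255],"travel":[[0,-0.005,0],[0,-0.005,0],[0,-0.005,0],[0,-0.005,0],[0,-0.005,0]],"rotation":[[0,0,0],[0,0,0],[0,0,0],[0,0,0],[0,0,0]]}'
python3 - <<'E'
from h import *
o=bot.get_obs();p=np.array(o['eef_pos'])[:2]-[.5719,-.0236]
print(p@[.9937,-.1123],p@[.1123,.9937],o['time_s'])
s=wrist();cv2.imwrite('pics/w8.png',s['img'][:,:,::-1])
E
```

```text
time_s: 14.9
eef_pos: [0.6306, 0.043, 0.091]
orientation: [[-0.993, 0.115, 0.0], [0.115, 0.993, 0.002], [0.0, 0.002, -1.0]]
wrist_force: [0.2, 2.8, -0.4]
grip_width: 0.003
time_s: 15.4
eef_pos: [0.6277, 0.0175, 0.0909]
orientation: [[-0.993, 0.116, 0.0], [0.116, 0.993, 0.0], [0.0, 0.0, -1.0]]
wrist_force: [0.1, 2.6, 0.8]
grip_width: -0.0
0.05078678096154179 0.04709681576590503 15.4
```

View pics/w8.png

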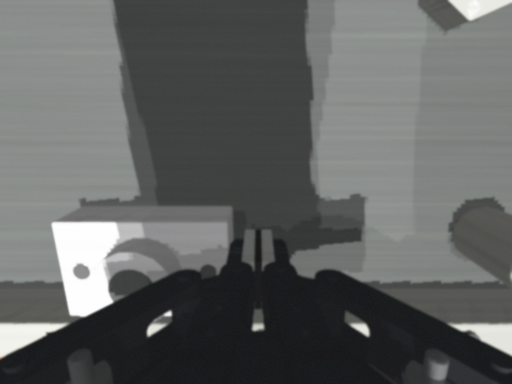

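The fingers are on the housing's end, which stays parallel to the fence, with 2.6 N. About 118 mm to go.

```bash

python3 -m jog '{"claw":[255,255,255,255,255],"travel":[[0,-0.005,0],[0,-0.005,0],[0,-0.005,0],[0,-0.005,0],[0,-0.005,0]],"rotation":[[0,0,0],[0,0,0],[0,0,0],[0,0,0],[0,0,0]]}'
python3 -m jog '{"claw":[255,255,255,255,255],"travel":[[0,-0.005,0],[0,-0.005,0],[0,-0.005,0],[0,-0.005,0],[0,-0.005,0]],"rotation":[[0,0,0],[0,0,0],[0,0,0],[0,0,0],[0,0,0]]}'
python3 -m jog '{"claw":[255,255,255,255,255],"travel":[[0,-0.005,0],[0,-0.005,0],[0,-0.005,0],[0,-0.005,0],[0,-0.005,0]],"rotation":[[0,0,0],[0,0,0],[0,0,0],[0,0,0],[0,0,0]]}'
python3 -m jog '{"claw":[255,255,255,255,255],"travel":[[0,-0.005,0],[0,-0.005,0],[0,-0.005,0],[0,-0.005,0],[0,-0.005,0]],"rotation":[[0,0,0],[0,0,0],[0,0,0],[0,0,0],[0,0,0]]}'
python3 - <<'E'
from h import *
o=bot.get_obs();p=np.array(o['eef_pos'])[:2]-[.5719,-.0236]
print(p@[.9937,-.1123],p@[.1123,.9937],o['time_s'])
s=wrist();cv2.imwrite('pics/w9.png',s['img'][:,:,::-1])
s=bot.snapshot('side');a=s['img'][135:265,140:300,::-1]
cv2.imwrite('pics/s9.png',cv2.resize(a,None,fx=4.5,fy=4.5,interpolation=cv2.INTER_CUBIC))
E
```

```text
time_s: 15.95
eef_pos: [0.6248, -0.0074, 0.0909]
orientation: [[-0.993, 0.116, -0.0], [0.116, 0.993, 0.0], [0.0, 0.0, -1.0]]
wrist_force: [0.8, 3.1, 0.7]
grip_width: -0.001
time_s: 16.45
eef_pos: [0.6219, -0.0322, 0.0909]
orientation: [[-0.993, 0.116, -0.0], [0.116, 0.993, 0.0], [0.0, 0.0, -1.0]]
wrist_force: [-1.1, 2.7, 0.9]
grip_width: 0.002
time_s: 16.95
eef_pos: [0.619, -0.0571, 0.0909]
orientation: [[-0.993, 0.116, -0.0], [0.116, 0.993, 0.0], [0.0, 0.0, -1.0]]
wrist_force: [0.4, 3.3, 0.1]
grip_width: -0.001
time_s: 17.45
eef_pos: [0.6161, -0.0819, 0.0909]
orientation: [[-0.993, 0.116, -0.0], [0.116, 0.993, 0.0], [0.0, 0.0, -1.0]]
wrist_force: [-0.4, 2.6, 1.1]
grip_width: -0.0
0.05046941581184251 -0.05294696084698423 17.45
```

View pics/w9.png

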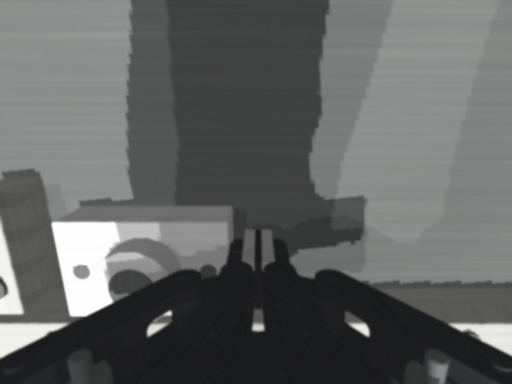

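View pics/s9.png

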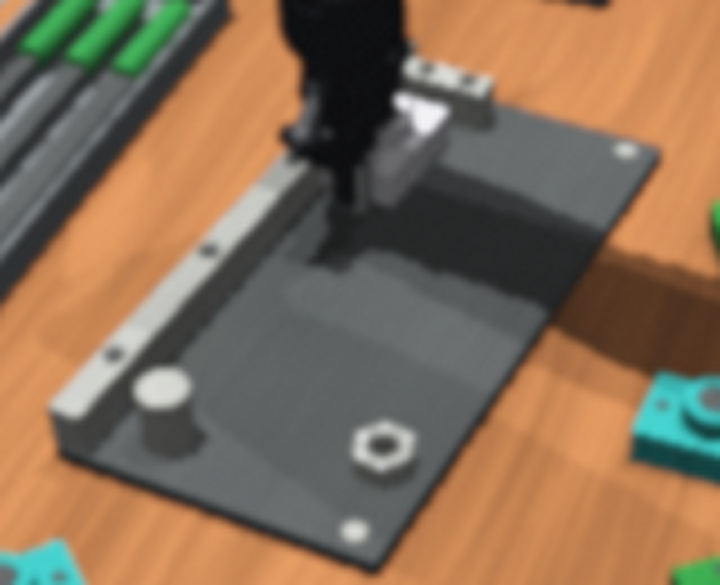

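The wrist view shows the housing's far end (66,290) nearing the stop face (45,250), still flush and with force about 3 N. By the measurements about 18 mm remain, so I'll slow down.

```bash

python3 -m jog '{"claw":[255,255,255,255,255],"travel":[[0,-0.003,0],[0,-0.003,0],[0,-0.003,0],[0,-0.002,0],[0,-0.002,0]],"rotation":[[0,0,0],[0,0,0],[0,0,0],[0,0,0],[0,0,0]]}'
python3 -m jog '{"claw":[255,255,255,255,255],"travel":[[0,-0.001,0],[0,-0.001,0],[0,-0.001,0],[0,0,0],[0,0,0]],"rotation":[[0,0,0],[0,0,0],[0,0,0],[0,0,0],[0,0,0]]}'
python3 -m jog '{"claw":[255,255,255,255,255],"travel":[[0,-0.001,0],[0,0,0],[0,0,0],[0,0,0],[0,0,0]],"rotation":[[0,0,0],[0,0,0],[0,0,0],[0,0,0],[0,0,0]]}'

```

```text
time_s: 18.05
eef_pos: [0.6146, -0.0944, 0.0909]
orientation: [[-0.993, 0.115, -0.0], [0.115, 0.993, 0.0], [0.0, 0.0, -1.0]]
wrist_force: [-0.1, 3.0, 0.8]
grip_width: 0.0
time_s: 18.55
eef_pos: [0.6143, -0.0975, 0.0909]
orientation: [[-0.993, 0.116, -0.0], [0.116, 0.993, -0.0], [0.0, -0.0, -1.0]]
wrist_force: [-0.1, 2.1, 1.4]
grip_width: 0.004
time_s: 19.05
eef_pos: [0.6142, -0.0984, 0.0909]
orientation: [[-0.993, 0.116, -0.0], [0.116, 0.993, -0.0], [0.0, -0.0, -1.0]]
wrist_force: [0.5, 3.6, 0.8]
grip_width: 0.001
```

Tool y is now about -0.070 and the housing is still sliding. I'll continue in 1 mm steps.

```bash

python3 -m jog '{"claw":[255,255,255,255,255],"travel":[[0,-0.001,0],[0,0,0],[0,0,0],[0,0,0],[0,0,0]],"rotation":[[0,0,0],[0,0,0],[0,0,0],[0,0,0],[0,0,0]]}'
python3 -m jog '{"claw":[255,255,255,255,255],"travel":[[0,-0.001,0],[0,0,0],[0,0,0],[0,0,0],[0,0,0]],"rotation":[[0,0,0],[0,0,0],[0,0,0],[0,0,0],[0,0,0]]}'
python3 -m jog '{"claw":[255,255,255,255,255],"travel":[[0,-0.001,0],[0,0,0],[0,0,0],[0,0,0],[0,0,0]],"rotation":[[0,0,0],[0,0,0],[0,0,0],[0,0,0],[0,0,0]]}'

```

```text
time_s: 19.55
eef_pos: [0.6141, -0.0994, 0.0909]
orientation: [[-0.993, 0.116, -0.0], [0.116, 0.993, -0.0], [0.0, -0.0, -1.0]]
wrist_force: [0.8, 3.0, 1.3]
grip_width: -0.001
time_s: 20.05
eef_pos: [0.614, -0.0996, 0.0909]
orientation: [[-0.993, 0.115, 0.0], [0.115, 0.993, 0.002], [0.0, 0.002, -1.0]]
wrist_force: [0.8, 5.6, 1.7]
grip_width: -0.005
time_s: 20.55
eef_pos: [0.614, -0.0997, 0.0909]
orientation: [[-0.993, 0.114, 0.0], [0.114, 0.993, 0.004], [-0.0, 0.004, -1.0]]
wrist_force: [0.1, 7.4, 2.1]
grip_width: -0.0
```

The force is rising and the tool has stopped, so the housing is seated at the stop. I'll retreat and look.

```bash

python3 -m jog '{"claw":[255,255,255,255,255],"travel":[[0,-0.001,0],[0,0,0],[0,0.003,0],[0,0.01,0],[0,0.02,0]],"rotation":[[0,0,0],[0,0,0],[0,0,0],[0,0,0],[0,0,0]]}'
python3 -m jog '{"claw":[255,255,255,255,255],"travel":[[0,0,-0.04],[0,0,-0.04],[0.02,-0.02,-0.03],[0.02,-0.02,0],[0,0,0]],"rotation":[[0,0,0],[0,0,0],[0,0,0],[0,0,0],[0,0,0]]}'
python3 - <<'E'
from h import *
s=wrist();cv2.imwrite('pics/w10.png',cv2.resize(s['img'][:,:,::-1],(800,600)))
import pickle;pickle.dump(s,open('w10.pkl','wb'))
s=bot.snapshot('side');a=s['img'][135:265,140:300,::-1]
cv2.imwrite('pics/s10.png',cv2.resize(a,None,fx=4.5,fy=4.5,interpolation=cv2.INTER_CUBIC))
E
```

```text
time_s: 21.05
eef_pos: [0.6176, -0.0712, 0.0908]
orientation: [[-0.993, 0.118, 0.0], [0.118, 0.993, -0.003], [-0.0, -0.003, -1.0]]
wrist_force: [0.5, 0.6, 0.3]
grip_width: -0.001
time_s: 21.55
eef_pos: [0.5721, -0.107, 0.2028]
orientation: [[-0.993, 0.119, 0.001], [0.119, 0.993, -0.004], [-0.002, -0.004, -1.0]]
wrist_force: [-0.1, -0.6, -0.6]
grip_width: 0.002
```

View pics/w10.png

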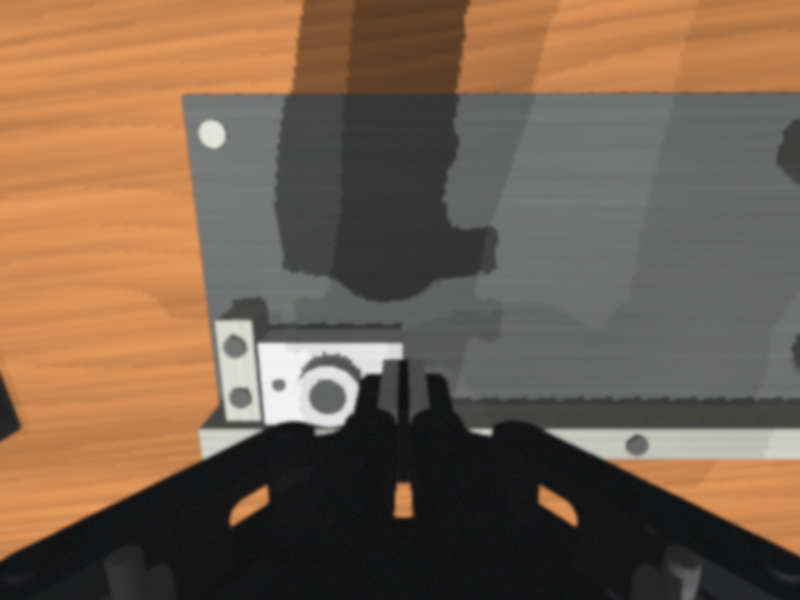

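View pics/s10.png

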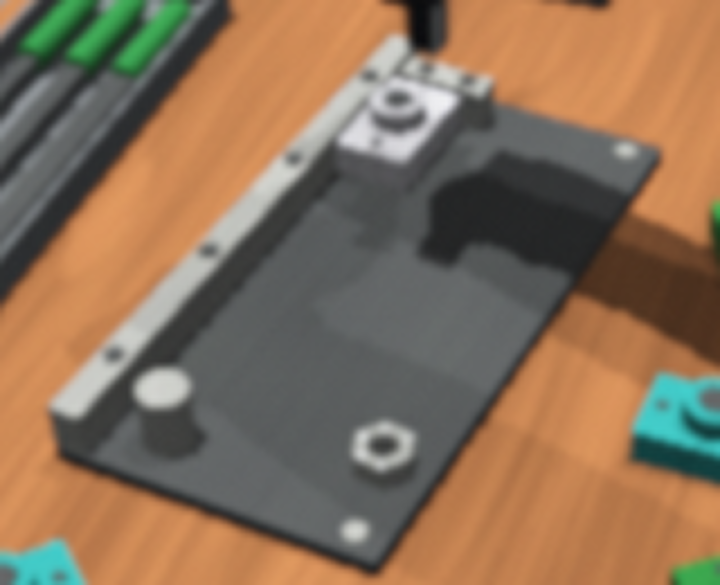

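Both views show the housing in the corner: its end is at the stop (columns 258–264 against the stop edge at 254–261) and its long side at the fence (row 427 against 429). I'll move the arm clear and measure.

```bash

python3 -m jog '{"claw":[255,255,255,255,255],"travel":[[0.03,0,-0.02],[0.03,0,-0.02],[0.03,0,0],[0.03,0,0],[0,0,0]],"rotation":[[0,0,0],[0,0,0],[0,0,0],[0,0,0],[0,0,0]]}'
python3 - <<'E'
from h import *
o=bot.get_obs();print(o['time_s'],o['eef_pos'],o['wrist_force'])
import pickle;s=pickle.load(open('w10.pkl','rb'))
g=512/800
def c(p,z):
    P=cast(s,(np.array(p,float)+.5)*g-.5,z)[:,:2]-[.5719,-.0236]
    return np.c_[P@[.9937,-.1123],P@[.1123,.9937]]
print('housing',c([(258,344),(403,344),(264,426)],.037))
print('stop',c([(254,320),(261,421)],.042),'fence',c([(205,429),(600,429)],.042))
s=wrist();cv2.imwrite('pics/w11.png',cv2.resize(s['img'][:,:,::-1],(800,600)));pickle.dump(s,open('w11.pkl','wb'))
s=bot.snapshot('top');cv2.imwrite('pics/t11f.png',s['img'][:,:,::-1]);a=s['img'][120:220,180:335,::-1]
cv2.imwrite('pics/t11.png',cv2.resize(a,None,fx=5,fy=5,interpolation=cv2.INTER_CUBIC))
E
```

```text
time_s: 22.15
eef_pos: [0.4513, -0.0897, 0.2397]
orientation: [[-0.993, 0.115, -0.004], [0.115, 0.993, 0.001], [0.004, 0.0, -1.0]]
wrist_force: [0.3, 0.0, -0.3]
grip_width: 0.001
22.15 [ 0.4513 -0.0897  0.2397] [ 0.2529  0.0368 -0.2766]
housing [[ 0.0299 -0.1629]
 [ 0.0302 -0.0837]
 [ 0.0802 -0.164 ]]
stop [[ 0.0145 -0.162 ]
 [ 0.0741 -0.1637]] fence [[ 0.079  -0.1959]
 [ 0.0797  0.0269]]
```

View pics/w11.png

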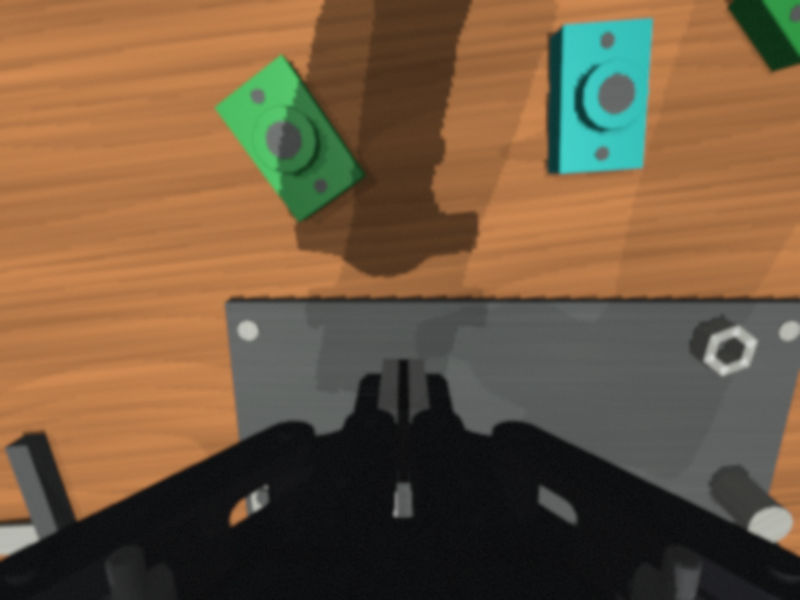

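View pics/t11f.png

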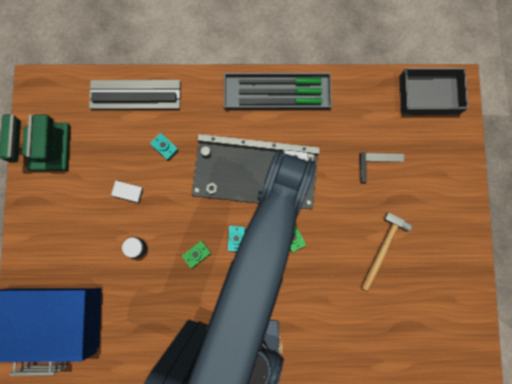

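The housing's near side is at x = 0.030 along its whole length, so it is flush and parallel. Its end is at y = -0.163 against the stop face at -0.162 to -0.164. The other objects are where they were, and the arm is clear at z = 0.24 with no force. Handing in.

```bash
python3 - <<'E'
from h import *
print(bot.hand_in()); o=bot.get_obs(); print(o['time_s'],o['wrist_force'])
E
```

```text
the job is handed in; nothing more can be done
None
the job is handed in; nothing more can be done
```

The aluminium housing is resting against both the long fence and the end stop, and I handed the job in at about 22 s of the 45 s allowed. `hand_in` reports no verdict, so the result rests on my own checks.

**What I did:** I pushed the housing to the fence with the sides of the half-closed fingers. The wrist force read 16 N or less, most of it where the housing seated on the fence. I then slid it about 145 mm along the fence to the right-hand stop with the closed fingers, at about 3 N and about 7 N at the last reading as it seated. It was never gripped or lifted.

**Last checks:**
- **Fence:** the near side lies at x = 0.030 m along its full length, which puts the housing centre at about x = 0.055 m. It is parallel to the fence within about 0.004 rad.
- **End stop:** the housing's end and the stop face agree within about 1 mm, which is within the camera calibration error.
- **Other objects:** the plug, nut, offcut, square, hammer and tin looked unmoved, judged by eye in the last pictures rather than measured again.
- **Arm:** it was clear of everything, with no force on the wrist.

**One view missing:** the last top picture could not confirm the housing, because the arm hid it. That check rests on the wrist and side pictures taken just after the fingers were lifted clear. No check failed or disagreed.

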